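# Half-open the hopper gate and hold the feeder's run dial on its third step

## Task

Run the parts feeder by hand: first, with the run dial still off, swing the hopper's gate lever to half open, midway between its two end stops at the middle mark, and leave it there. Then turn the spring-return run dial on the control box clockwise, past its first two clicks to the third, and keep holding it there: it springs back to off when released, so finish with the dial still held at the third click by the fingers. Leave the other things on the bench where they are.

Things in the scene. Friction and masses are not known exactly. Their poses are not given: they have to be found in the camera images.
- gate (a joint): Angle of the hopper's gate lever about its upright pivot, rad: 0 = shut (end stop on the robot's right), 1.2 = wide open (end stop on the left), 0.6 = half open, lever square to the trough, pointing out of the feeder's front. It swings level, clockwise from above as it opens, and stays where left (stiff: about 2 N at the grip moves it). It starts shut or up to 0.35 open.
- gate_grip (a point): Centre, half-way up, of the upright round black grip on the end of the gate lever, 25 mm in diameter, 47 mm high, standing on a steel bar 22 mm wide whose top is 26 mm below this point. 150 mm from the pivot, 204 mm above the table. At least 60 mm is free all round it above the bar; the hopper is behind it (+x). Its x axis points from the grip to the pivot.
- gate_pivot (a point): The lever's pivot, on the feeder at the level of the lever bar (175 mm above the table). Its frame is the feeder's: x axis from the front (robot) side to the back, y along the trough to the robot's left, z up; at half open the grip lies 150 mm from here along -x.
- half_mark (a point): Middle one of three dark raised marks (22 x 4 mm) on the fixed light-metal quadrant strip under the lever, 113 mm from the pivot; the outer two marks stand under the lever at its end stops. At half open the lever's centre line is over this mark.
- dial (a joint): Angle of the run dial about its upright axis, rad: 0 = off, grows clockwise from above; clicks (detents) at 0.4, 0.8 and 1.2, the third being the last, hard stop at 1.28. From everywhere a spring turns it back to 0 over the clicks, with 0.03 to 0.25 N m.
- dial_grip (a point): Middle of the run dial's bar grip, the large black knob on top of the control box. The bar is 54 mm long, 14 mm wide, 30 mm high, on a round skirt 48 mm in diameter; this point is on the dial's axis, 15 mm below the bar's top, 15 mm above the skirt's top, 111 mm above the table. Its x axis runs along the bar to the end with the white line, z up; it turns with the dial.
- control_box: Grey control box, 174 x 129 x 85 mm, bolted down in front of the feeder, to its left or right. Origin at the centre of its underside, front at -x; the dial's axis is at x = -30 mm, y = 0. The light-metal plate under the dial (68 mm square) has four dark marks: off and the three clicks. The small round knob, toggle and lamp in its back half (85 mm off, up to 15 mm high) are not used.
- feeder: Vibratory parts feeder, fixed: grey drive housing, open steel trough 100 mm wide running 220 mm to +y from the hopper, round steel hopper of 162 mm diameter, top 300 mm above the table, with the column behind it. Origin on the table below the hopper's centre; axes as for gate_pivot, which lies at x = -60 mm, y = 0.
- scale: Bench counting scale, 215 x 210 x 66 mm, fixed, in front of the feeder on the side where the control box is not. Origin at its underside. Not used.
- catch_bin: Grey open bin 160 x 190 x 85 mm standing under the trough's outlet. Origin at the centre of its underside (as for all below). Leave it there.
- small_bin: Grey open bin 150 x 100 x 75 mm with fittings, right of the feeder. Leave it there.
- tee: Loose brass tee fitting, 58 mm long, 27 mm high, on the bench in front of the feeder. Leave it there.
- plug: Loose brass hexagon plug, 34 mm wide, 22 mm high, on the bench in front of the feeder. Leave it there.
- scoop: Sheet-metal hand scoop with a black handle, 200 mm long, 45 mm high, on the left. Leave it there.
- carton: Closed cardboard carton 130 x 170 x 100 mm on the right. Leave it there.
- tape_stand: Black desk stand with a roll of brown tape, 170 x 65 mm, 105 mm high, on the left. Leave it there.

How it is judged:
On the way, in this order (a step that is already met when the one before it is completed fails the run):
1. the gate lever is at rest half open while the run dial is still off (value of joint gate between 0.48 and 0.72 rad and velocity of joint gate between -0.05 and 0.05 rad/s and value of joint dial below 0.15 rad), for 0.3 s.
2. the fingers hold the run dial at its third click (value of joint dial above 1.06 rad and contact force between the fingers and dial above 1 N), for 0.5 s.
At the end, for the whole second after the job is handed in: Through the last second the fingers press on the run dial (over 1 N) and hold it still at the third click (dial above 1.06 rad; click 1.2, stop 1.28); the gate lever, no longer touched, stands half open (0.6 rad within 0.12); no bystander has moved over 30 mm (all of step 2 and velocity of joint dial between -0.1 and 0.1 rad/s and value of joint gate between 0.48 and 0.72 rad and contact force between each of the arm, the fingers and gate below 0.2 N); the arm keeps its last pose, push and grip.
It fails at once if the feeder was run before the gate was set (value of joint dial above 0.3 rad and value of joint gate below 0.45 rad).
It fails at once if a bystander on the bench was pushed away (distance of any of catch_bin, small_bin, tee, plug, scoop, carton, tape_stand from where it was at the start of the episode above 0.03 m).
It also fails if it takes over 48 s, if anything falls off the work surface, if the arm or the gripper's body presses on something with over 40 N, if the wrist force passes 120 N, or if a joint passes its speed limit or range.

## Robot

A 7-joint arm with a two-finger parallel gripper is mounted at the origin on the work surface. World frame = base frame: x ahead of the robot, y to its left, z up, the work surface at z = 0. Lengths are in m, angles in rad, forces in N, time in s.
With the tool pointing down it reaches from about 0.35 to 0.9 m from the base axis. Payload 8.1 kg.
Tool frame: the origin (TCP) lies at the very end of the fingers, on their centre line; the grasp point (between the pads) lies 19 mm behind it (arm.grasp_offset is the distance from the TCP to the grasp point, in m); z points along the fingers, y is the direction in which the jaws open and shut (so a half turn about z gives the same grasp; the last joint's range is limited). The gripper opens to 92 mm and grips with 3 to 60 N. Pads are 19 mm wide; open, the fingers measure 130 mm over their backs; the gripper's body (75 mm by 190 mm) begins 47 mm behind the grasp point.
Start: joints at [-1.319, 0.434, 0.025, 1.573, -0.012, 1.134, -0.075], TCP at [0.217, 0.586, 0.227] pointing down, gripper open.
Joint ranges: [-2.62, 2.62], [-0.44, 2.09], [-1.27, 1.32], [0.08, 2.57], [-1.32, 4.46], [0.12, 2], [-2.74, 2.74]. Speed limits (rad/s): [2.22, 2.22, 3.01, 3.01, 3.14, 3.14, 3.14].

## Interface

Orientations are given as a rotation vector (axis times angle).
In Python, from cell import arm, eyes, workorder gives the robot as it stands.
- The arm moves only by the shell command python3 -m inch 'ROWS' [FORCE]. ROWS is JSON, a list that holds one entry, the list of rows, each a list of 5 numbers: the closure, from 0 (fully open) to 1 (shut), then the shift along the tool's x, y, z in mm, then the turn about the tool's z in degrees. A call has 1 to 12 rows; each row shifts and turns the pose as measured when the row begins, along the tool's axes as they then stand; what a row does not reach is not made up. A row lasts 1/10 s, in which the tool goes at most 50 mm and 8.59 degrees, less where a joint would pass 70% of its speed; a pose out of reach is approached as far as the arm can. A call with a gripper value outside its range is refused whole. The fingers move at their own pace and stop on an object; FORCE is the grip in N (left out, the last holds). Time passes only in rows, so rows that do not move let the fingers close. It gives the time, the measured TCP pose, the force and the opening at its end, in the units of the state.
- arm.observe(): the state, without advancing time (a new reading comes with each control period).
- eyes.get_image(name): name is "side" or "top" or "wrist"; returns a dict with "frame" (400x640x3 uint8, blue, green, red), "intrinsics" (3x3 intrinsics, pixels), "rvec" (rotation vector, rad) and "tvec" (3), from world to camera coordinates, as OpenCV has them; the wrist camera has in their place "T_tool_cam" (4x4, takes a point from camera to tool coordinates, whose origin is the TCP and whose axes are the flange's). Camera axes: x right, y down, z forward; pixel columns grow to the right and rows downward; lengths in m; the calibration is good to about 2 mm. A picture is of the moment at which its call begins: read the wrist's pose just before it. There is no depth.
- workorder.sign_off(): hands the job in, once; it reports no verdict.
The state is a dict: "clock": time; "joints": joint angles; "dq": joint speeds; "joint_efforts": joint torques, N m; "position": TCP position; "ee_rot": TCP orientation; "force": force on the tool from outside, world axes, zero at the start; "ft_torque": the same for the moment, N m; "width": opening from 0.0 (shut) to 1.0 (fully open).
Only numpy, scipy, OpenCV 4.12 (cv2) and the standard library are available. Lean on these libraries where they do the work, as an engineer would, in place of code of your own. Each camera call takes 0.05 s, during which the arm holds its last target.

## Working session

There is one attempt and no reset: what is moved stays moved. The work goes in short steps, Python scripts to look and compute and a shell command to move; the robot and the scene stay as the last step left them, time stands still between calls to the robot, and variables do not carry over. Pictures are saved under pics/ and viewed, and the job is handed in when it is done.

```bash
ls; mkdir -p pics; cat > h.py <<'E'
import numpy as np, cv2
from cell import arm, eyes, workorder
from scipy.spatial.transform import Rotation as R
def cam(name):
    s=arm.observe(); d=eyes.get_image(name); K=np.array(d["intrinsics"])
    if name=="wrist":
        T=np.eye(4);T[:3,:3]=R.from_rotvec(s["ee_rot"]).as_matrix();T[:3,3]=s["position"]
        W=T@np.array(d["T_tool_cam"]); Rc=W[:3,:3]; c=W[:3,3]
    else:
        Rm=R.from_rotvec(np.ravel(d["rvec"])).as_matrix(); Rc=Rm.T; c=-Rm.T@np.ravel(d["tvec"])
    return d["frame"],K,Rc,c
def ray(K,Rc,u,v): return Rc@np.linalg.inv(K)@np.array([u,v,1.])
def onplane(K,Rc,c,u,v,z):
    d=ray(K,Rc,u,v); return c+d*(z-c[2])/d[2]
def proj(K,Rc,c,p):
    q=K@(Rc.T@(np.array(p)-c)); return q[:2]/q[2]
def tri(obs):
    A=np.zeros((3,3));b=np.zeros(3)
    for K,Rc,c,u,v in obs:
        d=ray(K,Rc,u,v);d/=np.linalg.norm(d);P=np.eye(3)-np.outer(d,d);A+=P;b+=P@c
    return np.linalg.solve(A,b)
E
python3 - <<'E'
from h import *
import pickle
o={}
for n in["side","top","wrist"]:
    o[n]=cam(n); cv2.imwrite(f"pics/{n}0.png",o[n][0]); print(n,o[n][3].round(3))
pickle.dump(o,open("o0.pkl","wb"))
s=arm.observe();print(s["clock"],s["position"],s["ee_rot"],s["width"],arm.grasp_offset)
print(R.from_rotvec(s["ee_rot"]).as_matrix().round(3))
E
```

```text
pics
side [ 0.062 -0.684  1.016]
top [2.210e-01 1.000e-03 1.551e+00]
wrist [0.151 0.61  0.382]
0.15 [0.21704229 0.58570235 0.22612934] [-5.54474862e-01 -3.09216792e+00  1.84929632e-03] 0.9975967930704289 0.0188
[[-0.938  0.347 -0.   ]
 [ 0.347  0.938 -0.001]
 [-0.    -0.001 -1.   ]]
```

View pics/side0.png

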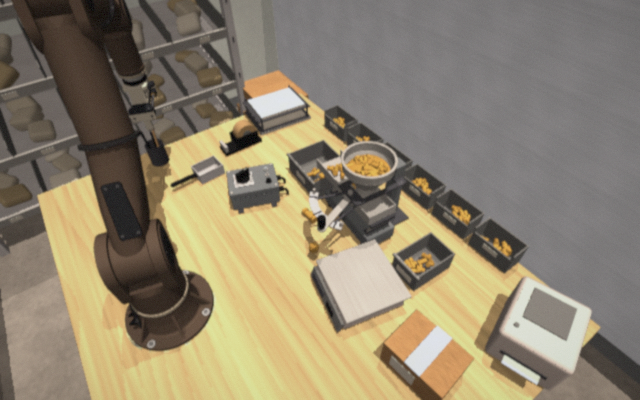

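View pics/top0.png

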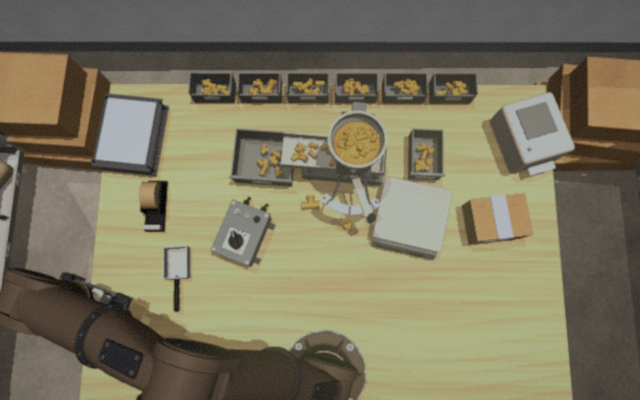

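View pics/wrist0.png

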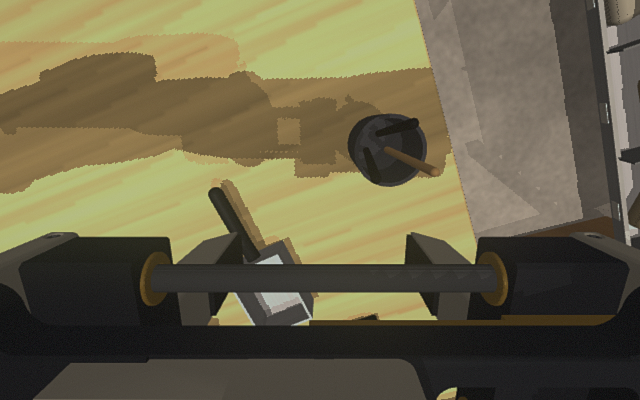

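The top view shows the control box at about (241,233) with the dial at (236,240). The lever grip is near (371,215) and the hopper at (357,137). Next I'll zoom in on the top and side views.

```bash
python3 - <<'E'
import pickle,cv2
o=pickle.load(open("o0.pkl","rb"))
def z(n,u0,v0,u1,v1,f,out): cv2.imwrite(out,cv2.resize(o[n][0][v0:v1,u0:u1],None,fx=f,fy=f,interpolation=cv2.INTER_CUBIC))
z("top",200,170,400,270,4,"pics/t1.png")
z("side",210,130,410,270,4,"pics/s1.png")
E
```

```text
(no output)
```

View pics/t1.png

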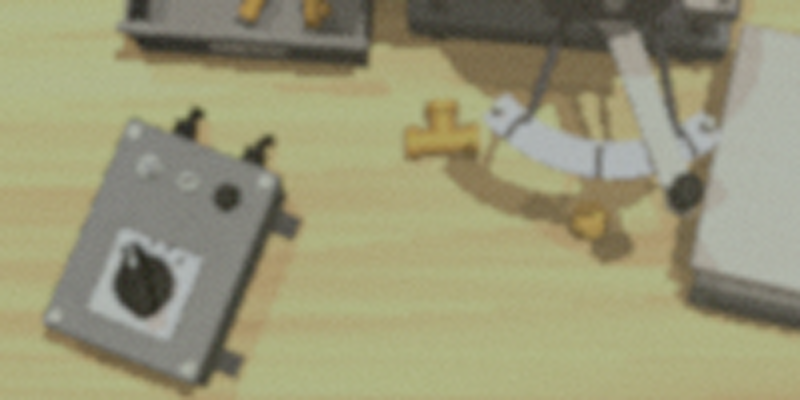

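View pics/s1.png

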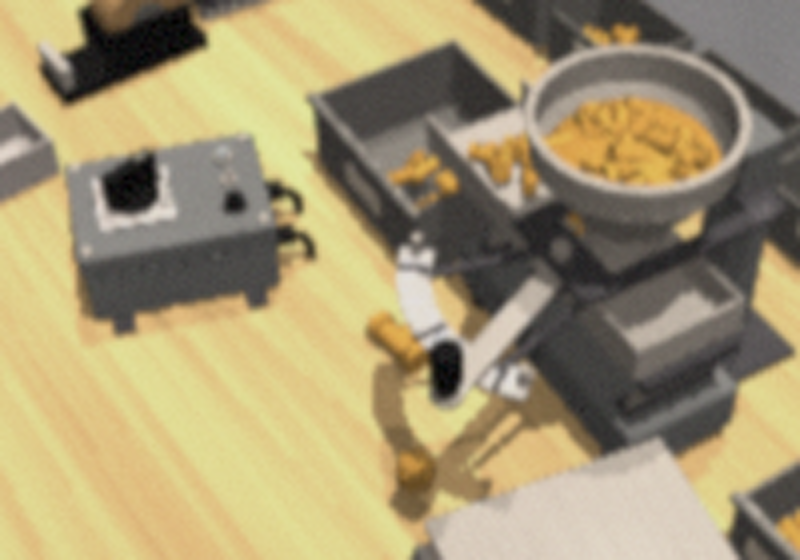

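```bash
python3 - <<'E'
from h import *
import pickle
o=pickle.load(open("o0.pkl","rb"))
def dark(n,u,v,r,t=55):
    f=o[n][0]; m=(f.max(2)<t).astype(np.uint8); m2=np.zeros_like(m); m2[v-r:v+r+1,u-r:u+r+1]=m[v-r:v+r+1,u-r:u+r+1]
    k,l,s,c=cv2.connectedComponentsWithStats(m2); i=1+s[1:,4].argmax(); print(n,c[i],s[i]); return c[i]
for nm,a,b in [("grip",(371,218),(322,222)),("dial",(236,241),(242,176))]:
    p=dark("top",*a,10);q=dark("side",*b,11)
    P=tri([(*o["top"][1:],*p),(*o["side"][1:],*q)]); print(nm,P.round(4),proj(*o["top"][1:],P)-p,proj(*o["side"][1:],P)-q)
P=tri([(*o["top"][1:],350,210),(*o["side"][1:],316.7,212.5)]); print("mark",P.round(4),proj(*o["top"][1:],P),proj(*o["side"][1:],P))
# box top corners on z=.085
C=[onplane(*o["top"][1:],200+x/4,170+y/4,.085) for x,y in [(135,120),(283,180),(205,380),(45,325)]]
print(np.round(C,3)); 
for i in range(4): print(np.linalg.norm(C[i]-C[(i+1)%4]))
# hopper
print("hop",onplane(*o["top"][1:],357,137,.3))
# white line end
print("line tip",onplane(*o["top"][1:],200+128/4,170+250/4,.126))
for nm,x,y in [("lm",512,125),("mm",600,160),("rm",688,138)]: print(nm,onplane(*o["top"][1:],200+x/4,170+y/4,.15).round(3))
E
```

```text
Traceback (most recent call last):
ValueError: attempt to get argmax of an empty sequence
```

```bash
cat > m.py <<'E'
from h import *
import pickle
o=pickle.load(open("o0.pkl","rb"))
def dark(n,u,v,r,t=80):
    f=o[n][0]; print(f[v,u]); m=(f.max(2)<t).astype(np.uint8); m2=np.zeros_like(m); m2[v-r:v+r+1,u-r:u+r+1]=m[v-r:v+r+1,u-r:u+r+1]
    k,l,s,c=cv2.connectedComponentsWithStats(m2); i=1+s[1:,4].argmax(); print(n,c[i],s[i]); return c[i]
for nm,a,b in [("grip",(371,218),(322,222)),("dial",(236,241),(242,176))]:
    p=dark("top",*a,10);q=dark("side",*b,11)
    P=tri([(*o["top"][1:],*p),(*o["side"][1:],*q)]); print(nm,P.round(4),proj(*o["top"][1:],P)-p,proj(*o["side"][1:],P)-q)
P=tri([(*o["top"][1:],350,210),(*o["side"][1:],316.7,212.5)]); print("mark",P.round(4),proj(*o["top"][1:],P),proj(*o["side"][1:],P))
C=[onplane(*o["top"][1:],200+x/4,170+y/4,.085) for x,y in [(135,120),(283,180),(205,380),(45,325)]]
print(np.round(C,3)); 
for i in range(4): print(np.linalg.norm(C[i]-C[(i+1)%4]))
print("hop",onplane(*o["top"][1:],357,137,.3))
print("line tip",onplane(*o["top"][1:],200+128/4,170+250/4,.126))
for nm,x,y in [("lm",512,125),("mm",600,160),("rm",688,138)]: print(nm,onplane(*o["top"][1:],200+x/4,170+y/4,.15).round(3))
E
python3 m.py
```

```text
[64 74 75]
top [370.97916667 217.70833333] [367 214   8   9  48]
[23 20 22]
side [320.79545455 221.82954545] [317 216   8  14  88]
grip [ 0.4483 -0.1285  0.2001] [-0.11843129  0.30143352] [ 0.31210908 -0.1027719 ]
[41 52 50]
top [235.52317881 240.78807947] [229 232  14  17 151]
[ 2  5 10]
side [242.50344828 175.87586207] [236 169  13  14 145]
dial [0.3923 0.2714 0.1023] [ 0.03562405 -0.11347866] [-0.0986984   0.02887901]
mark [ 0.4753 -0.0706  0.1681] [349.78748371 210.54686505] [317.24635045 212.31922068]
[[0.521 0.286 0.085]
 [0.475 0.169 0.085]
 [0.321 0.224 0.085]
 [0.361 0.348 0.085]]
0.12559533697923736
0.16356022755013133
0.13029406319187392
0.17159296417766468
hop [ 0.65400635 -0.08397977  0.3       ]
line tip [0.41393905 0.2786307  0.126     ]
lm [ 0.506 -0.007  0.15 ]
mm [ 0.48  -0.072  0.15 ]
rm [ 0.497 -0.137  0.15 ]
```

```bash
cat > plan.py <<'E'
import sys
from h import *
x,y,z,yaw=map(float,sys.argv[1:5]); n=int(sys.argv[5])
s=arm.observe(); M=R.from_rotvec(s["ee_rot"]).as_matrix(); p=np.array(s["position"])
y0=np.degrees(np.arctan2(M[1,1],M[0,1])); t=-(yaw-y0)/n
print("pos",p.round(4),"yaw",y0.round(1),"w",s["width"],"F",np.round(s["force"],1),"tilt",M[:,2].round(3),"t",s["clock"],"j",np.round(s["joints"],2))
d=np.array([x,y,z])-p
for i in range(n):
    Mi=M@R.from_rotvec([0,0,np.radians(t*i)]).as_matrix()
    print((Mi.T@d/n*1000).round(1),round(t,2))
E
python3 plan.py 0.36 0.25 0.27 69.7 10
```

```text
pos [0.217  0.5857 0.2261] yaw 69.7 w 0.9975967930704289 F [ 0.5  0.1 -0. ] tilt [-0.    -0.001 -1.   ] t 0.15 j [-1.32  0.44  0.02  1.57 -0.01  1.13 -0.08]
[-25.1 -26.5  -4.4] -0.0
[-25.1 -26.5  -4.4] -0.0
[-25.1 -26.5  -4.4] -0.0
[-25.1 -26.5  -4.4] -0.0
[-25.1 -26.5  -4.4] -0.0
[-25.1 -26.5  -4.4] -0.0
[-25.1 -26.5  -4.4] -0.0
[-25.1 -26.5  -4.4] -0.0
[-25.1 -26.5  -4.4] -0.0
[-25.1 -26.5  -4.4] -0.0
```

```bash
python3 -m inch '[[[0.35,-25,-26.5,-5,0],[0.35,-25,-26.5,-5,0],[0.35,-25,-26.5,-5,0],[0.35,-25,-26.5,-5,0],[0.35,-25,-26.5,-5,0],[0.35,-25,-26.5,-5,0],[0.35,-25,-26.5,-5,0],[0.35,-25,-26.5,-5,0],[0.35,-25,-26.5,-5,0],[0.35,-25,-26.5,-5,0]]]' 20
python3 - <<'E'
from h import *
import pickle
o=cam("wrist");pickle.dump(o,open("o1.pkl","wb"));cv2.imwrite("pics/w1.png",o[0])
for p in [(.392,.271,.111),(.448,-.1285,.204),(.448,.206,0.085),(.321,.224,.085)]: print(proj(*o[1:],p))
E
python3 plan.py 0.45 -0.12 0.27 90 10
```

```text
clock: 1.15
position: [0.3604, 0.2411, 0.2744]
ee_rot: [-0.54, -3.091, 0.008]
force: [0.9, 0.1, 0.3]
width: 0.65
[359.97699904 205.08745513]
[ -5.49038871 418.57007073]
[321.78269631 257.45354025]
[298.49064071 155.6205764 ]
pos [0.3633 0.2352 0.2753] yaw 69.8 w 0.6508191631515226 F [ 2.4 -5.9  0.5] tilt [-0.003 -0.006 -1.   ] t 1.2 j [-0.88  0.07  0.19  1.94 -0.01  1.14  0.54]
[-20.4 -30.3   0.7] -2.02
[-19.3 -31.    0.7] -2.02
[-18.2 -31.7   0.7] -2.02
[-17.1 -32.3   0.7] -2.02
[-15.9 -32.9   0.7] -2.02
[-14.8 -33.4   0.7] -2.02
[-13.6 -33.9   0.7] -2.02
[-12.4 -34.4   0.7] -2.02
[-11.2 -34.8   0.7] -2.02
[ -9.9 -35.2   0.7] -2.02
```

View pics/w1.png

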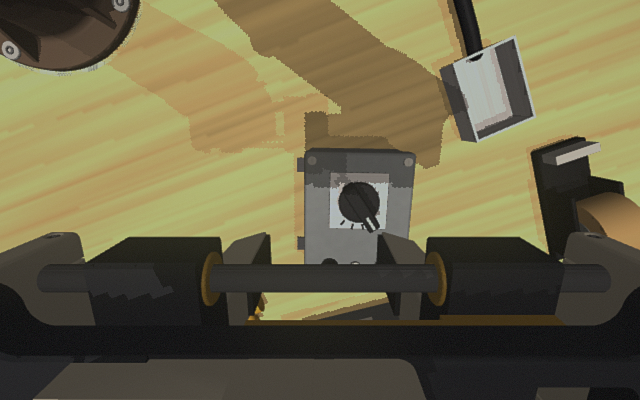

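The wrist view shows the dial at about (359,203) against a predicted (360,205), with its white line pointing down and to the right. Next I move above the gate grip.

```bash
python3 -m inch '[[[0.35,-20,-30,0,-2],[0.35,-19,-31,0,-2],[0.35,-18,-32,0,-2],[0.35,-17,-32,0,-2],[0.35,-16,-33,0,-2],[0.35,-15,-33,0,-2],[0.35,-14,-34,0,-2],[0.35,-12,-34,0,-2],[0.35,-11,-30,0,-2],[0.35,-5,-20,0,-2],[0.35,0,0,0,0],[0.35,0,0,0,0]]]'
python3 plan.py 0.448 -0.1285 0.27 90 1
python3 - <<'E'
from h import *
import pickle
o={}
for n in["wrist","side","top"]:
    o[n]=cam(n);cv2.imwrite(f"pics/{n}2.png",o[n][0])
pickle.dump(o,open("o2.pkl","wb"))
for p in [(.448,-.1285,.204),(.475,-.071,.16)]: print(proj(*o["wrist"][1:],p))
E
```

```text
clock: 2.4
position: [0.4479, -0.1126, 0.2767]
ee_rot: [0.01, -3.14, 0.008]
force: [-0.2, 0.7, 0.8]
width: 0.648
pos [ 0.4479 -0.1126  0.2767] yaw 90.4 w 0.6482321682524625 F [-0.2  0.7  0.8] tilt [-0.001 -0.005 -1.   ] t 2.4 j [-0.38  0.11  0.58  1.91 -0.06  1.14  1.79]
[ -0.  -15.9   6.8] 0.37
[304.20552469 212.02494206]
[368.01767032 226.06625841]
```

View pics/wrist2.png

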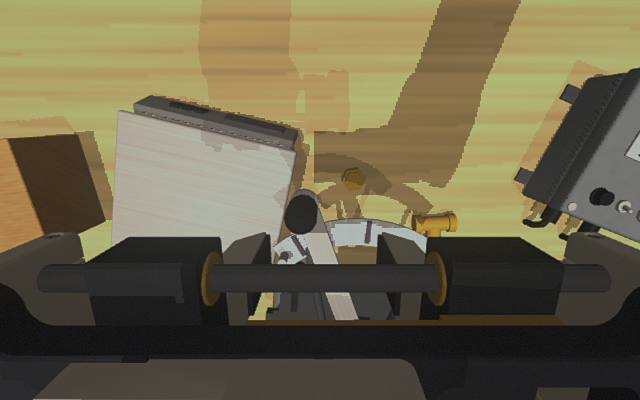

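The grip is at (302,213) in the wrist view, 2 px from the prediction. The half mark is at (368,233), so I'll triangulate it against the top view.

```bash
python3 - <<'E'
from h import *
import pickle
o=pickle.load(open("o2.pkl","rb"));o0=pickle.load(open("o0.pkl","rb"))
P=tri([(*o0["top"][1:],350,210),(*o["wrist"][1:],368,233),(*o0["side"][1:],316.7,212.5)]);print(P.round(4))
print(tri([(*o0["top"][1:],350,210),(*o["wrist"][1:],368,233)]).round(4))
g=tri([(*o0["top"][1:],371,217.7),(*o["wrist"][1:],302,213),(*o0["side"][1:],320.8,221.8)]);print("grip",g.round(4))
w=o["wrist"]
for z in (.1575,.1625,.1675): print(z,onplane(*w[1:],368,233,z).round(4))
print(proj(*w[1:],(.448,-.1285,.2275)))
cv2.imwrite("pics/w2z.png",cv2.resize(w[0][180:330,230:430],None,fx=4,fy=4,interpolation=cv2.INTER_CUBIC))
E
python3 plan.py 0.448 -0.1285 0.193 90 3
```

```text
[ 0.4761 -0.0713  0.1694]
[ 0.4771 -0.0718  0.1709]
grip [ 0.4485 -0.1294  0.2016]
0.1575 [ 0.483  -0.0703  0.1575]
0.1625 [ 0.4811 -0.0711  0.1625]
0.1675 [ 0.4792 -0.0719  0.1675]
[302.04039805 221.66165444]
pos [ 0.4479 -0.1117  0.2768] yaw 90.5 w 0.646336744536907 F [-0.   0.3  0.8] tilt [-0.001 -0.005 -1.   ] t 2.55 j [-0.39  0.11  0.58  1.91 -0.06  1.14  1.79]
[-0.  -5.5 28. ] 0.17
[-0.  -5.5 28. ] 0.17
[-0.  -5.5 28. ] 0.17
```

View pics/w2z.png

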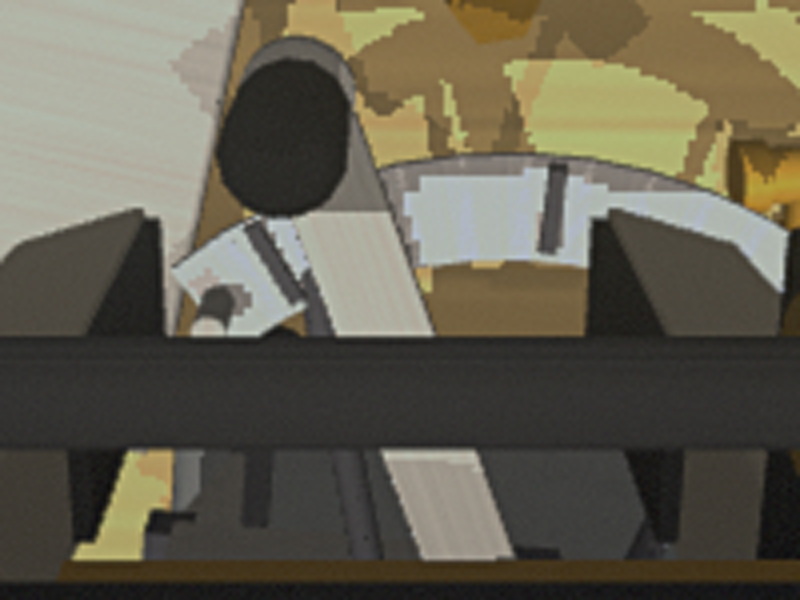

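```bash
python3 -m inch '[[[0.35,-1,-17,0,0],[0.35,0,0,20,0],[0.35,0,0,30,0],[0.35,0,0,30,0],[0.35,0,0,0,0]]]'
python3 plan.py 0.4485 -0.1295 0.193 90 1
```

```text
clock: 3.05
position: [0.4505, -0.1233, 0.1958]
ee_rot: [-0.027, 3.139, -0.003]
force: [-0.6, 0.2, -0.0]
width: 0.651
pos [ 0.4505 -0.1233  0.1958] yaw 91.0 w 0.6505326439356883 F [-0.6  0.2 -0. ] tilt [ 0.003 -0.002 -1.   ] t 3.05 j [-0.33  0.22  0.58  2.02 -0.15  0.94  1.91]
[ 2.1 -6.1  2.8] 1.0
```

```bash
python3 -m inch '[[[0.35,2,-6,2,0],[0.35,0,0,0,0],[0.8,0,0,0,0],[0.8,0,0,0,0],[0.8,0,0,0,0],[0.8,0,0,0,0],[0.8,0,0,0,0]]]' 15
python3 plan.py 0.441 -0.070 0.193 90 8
```

```text
clock: 3.75
position: [0.4511, -0.129, 0.1987]
ee_rot: [-0.031, 3.133, -0.003]
force: [-1.9, -0.8, -0.3]
width: 0.265
pos [ 0.4511 -0.129   0.1987] yaw 91.1 w 0.26478635457898353 F [-1.9 -0.8 -0.3] tilt [ 0.009 -0.002 -1.   ] t 3.75 j [-0.32  0.21  0.58  2.02 -0.15  0.94  1.93]
[1.1 7.4 0.7] 0.14
[1.1 7.4 0.7] 0.14
[1.2 7.4 0.7] 0.14
[1.2 7.4 0.7] 0.14
[1.2 7.4 0.7] 0.14
[1.2 7.4 0.7] 0.14
[1.2 7.4 0.7] 0.14
[1.3 7.4 0.7] 0.14
```

The measured opening is 24.4 mm, which matches the 25 mm grip, so it is held. Now I swing the lever along its arc.

```bash
python3 -m inch '[[[0.8,2.5,7.5,0,0],[0.8,2,7.5,0,0],[0.8,1.5,7.5,0,0],[0.8,1,7.5,0,0],[0.8,1,7.5,0,0],[0.8,0,7.5,0,0],[0.8,0,7,0,0],[0.8,0,5,0,0],[0.8,0,0,0,0],[0.8,0,0,0,0]]]'
python3 plan.py 0.4425 -0.069 0.195 90 1
```

```text
clock: 4.75
position: [0.4398, -0.0679, 0.1985]
ee_rot: [-0.028, 3.135, -0.004]
force: [-0.9, -2.9, 3.2]
width: 0.264
pos [ 0.4398 -0.0679  0.1985] yaw 91.0 w 0.26365059995519347 F [-0.9 -2.9  3.2] tilt [ 0.007 -0.003 -1.   ] t 4.75 j [-0.44  0.17  0.55  2.07 -0.11  0.93  1.75]
[-2.6 -1.1  3.5] 1.04
```

Now I release it and rise straight up. Then I'll look at it from a point offset to the robot's side.

```bash
python3 -m inch '[[[0.35,0,0,0,0],[0.35,0,0,0,0],[0.35,0,0,0,0],[0.35,0,0,0,0],[0.35,0,0,-20,0],[0.35,0,0,-30,0],[0.35,0,0,-30,0],[0.35,0,0,0,0],[0.35,0,0,0,0]]]'
python3 plan.py 0.4425 -0.069 0.28 90 1
python3 - <<'E'
from h import *
import pickle
o={}
for n in["wrist","side","top"]:
    o[n]=cam(n)
pickle.dump(o,open("o3.pkl","wb"))
cv2.imwrite("pics/w3.png",cv2.resize(o["wrist"][0][150:330,200:440],None,fx=3,fy=3,interpolation=cv2.INTER_CUBIC))
cv2.imwrite("pics/s3.png",cv2.resize(o["side"][0][130:270,210:410],None,fx=4,fy=4,interpolation=cv2.INTER_CUBIC))
E
```

```text
clock: 5.65
position: [0.4397, -0.0666, 0.2804]
ee_rot: [-0.031, 3.135, -0.003]
force: [1.0, -0.3, -0.4]
width: 0.652
pos [ 0.4397 -0.0666  0.2804] yaw 91.1 w 0.6520362705501414 F [ 1.  -0.3 -0.4] tilt [ 0.007 -0.002 -1.   ] t 5.65 j [-0.48  0.07  0.55  1.94 -0.04  1.13  1.68]
[-2.8 -2.5  0.4] 1.12
```

View pics/w3.png

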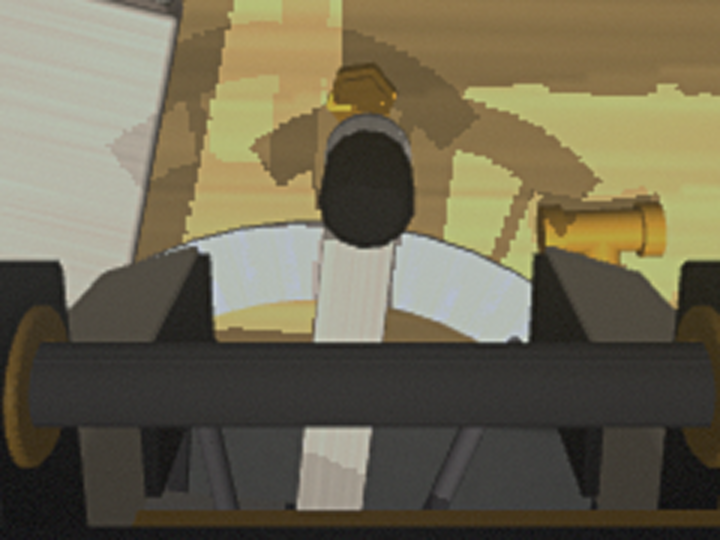

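View pics/s3.png

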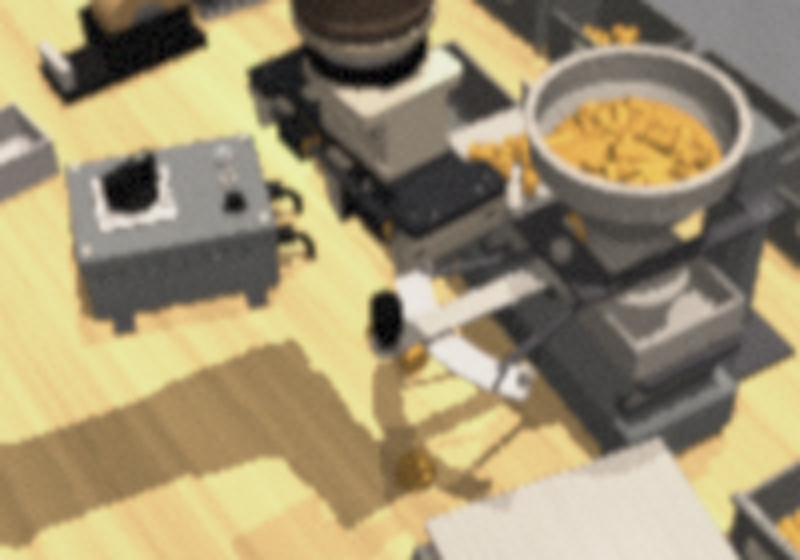

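The lever now covers the middle mark: the grip is at (322,213) in the wrist view and (307,210) in the side view. I'll compute its angle from these.

```bash
python3 - <<'E'
from h import *
import pickle
o=pickle.load(open("o3.pkl","rb"))
f=o["side"][0]; m=np.zeros(f.shape[:2],np.uint8); m[198:224,298:315]=(f[198:224,298:315].max(2)<60)
k,l,s,c=cv2.connectedComponentsWithStats(m);i=1+s[1:,4].argmax();print(c[i],s[i])
g=tri([(*o["wrist"][1:],322.3,212.7),(*o["side"][1:],*c[i])]);print(g.round(4))
piv=np.array([.590,-.079]);d=g[:2]-piv;print(np.linalg.norm(d))
for fy in (-3,-4,-5,-6): print(fy, 0.6-( np.arctan2(d[1],-d[0])-np.radians(-fy))*-1)
# lever centre line in wrist, top of bar z=.178
for y in (275,320,440,495):
    print(y)
w=o["wrist"]
for (l,r,v) in [(320,393,275),(302,372,440),(297,364,500)]:
    print(onplane(*w[1:],200+(l+r)/6,150+v/3,.178).round(4))
E
```

```text
[306.18918919 209.62162162] [303 204   7  13  74]
[ 0.441  -0.0677  0.2017]
0.14943769534090692
-3 0.62334133383932
-4 0.6058880413193768
-5 0.5884347487994335
-6 0.5709814562794902
275
320
440
495
[ 0.4781 -0.0707  0.178 ]
[ 0.5355 -0.0761  0.178 ]
[ 0.558 -0.078  0.178]
```

The gate measures about 0.6 rad. Now I move to hover over the dial.

```bash
python3 plan.py 0.392 0.271 0.26 105 11
```

```text
pos [ 0.4392 -0.0667  0.2796] yaw 91.1 w 0.6536382792634242 F [ 0.8 -1.3 -0.2] tilt [ 0.005 -0.002 -1.   ] t 5.8 j [-0.48  0.07  0.55  1.94 -0.04  1.13  1.68]
[ 3.7 30.8  1.7] -1.26
[ 3.  30.9  1.7] -1.26
[ 2.3 30.9  1.7] -1.26
[ 1.7 31.   1.7] -1.26
[ 1.  31.   1.7] -1.26
[ 0.3 31.   1.7] -1.26
[-0.4 31.   1.7] -1.26
[-1.1 31.   1.7] -1.26
[-1.8 31.   1.7] -1.26
[-2.4 30.9  1.7] -1.26
[-3.1 30.8  1.7] -1.26
```

```bash
python3 -m inch '[[[0.35,4,31,0,-1.3],[0.35,3,31,0,-1.3],[0.35,2,31,0,-1.3],[0.35,2,31,2,-1.3],[0.35,1,31,2,-1.3],[0.35,0,31,2,-1.3],[0.35,0,31,2,-1.3],[0.35,-1,31,2,-1.3],[0.35,-2,31,2,-1.3],[0.35,-2,25,2,-1.3],[0.35,0,0,0,0],[0.35,0,0,0,0]]]'
python3 - <<'E'
from h import *
import pickle
o={}
for n in["wrist","side","top"]:
    o[n]=cam(n)
pickle.dump(o,open("o4.pkl","wb"))
cv2.imwrite("pics/w4.png",o["wrist"][0])
cv2.imwrite("pics/w4z.png",cv2.resize(o["wrist"][0][150:290,220:420],None,fx=4,fy=4,interpolation=cv2.INTER_CUBIC))
print(proj(*o["wrist"][1:],(.392,.271,.111)))
E
python3 plan.py 0.392 0.271 0.15 105 1
```

```text
clock: 7.0
position: [0.3889, 0.2435, 0.2525]
ee_rot: [0.392, -3.104, 0.017]
force: [-0.4, -0.2, 0.4]
width: 0.65
[350.71037792 203.33626678]
pos [0.3893 0.2428 0.253 ] yaw 104.3 w 0.6514156034614831 F [-0.1 -0.3  0.1] tilt [-0.01  -0.011 -1.   ] t 7.15 j [-0.88  0.14  0.23  1.92 -0.03  1.1   1.19]
[-10.9  27.5 102.7] -0.71
```

View pics/w4.png

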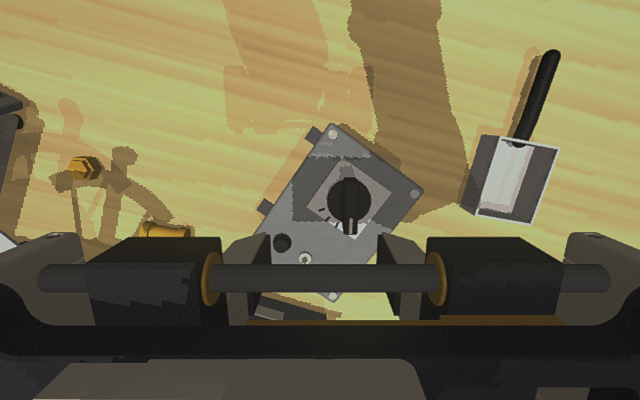

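View pics/w4z.png

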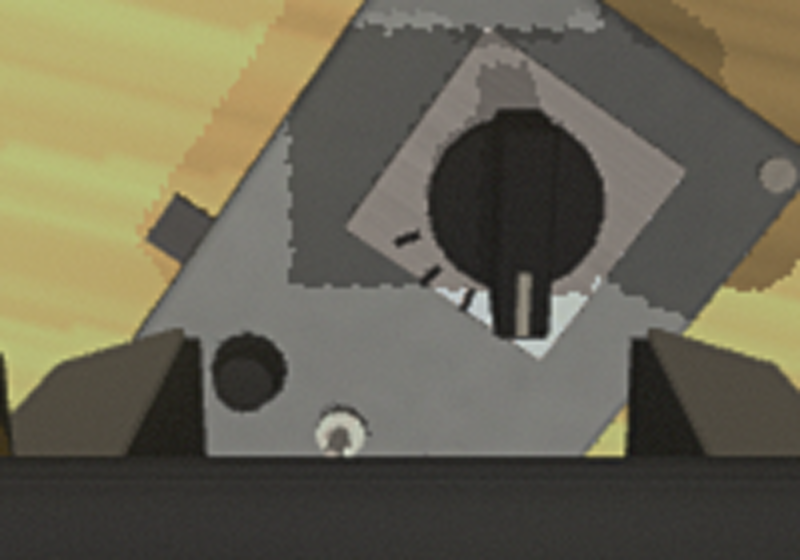

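The dial bar is vertical in the wrist image, centred at (350,205), so the jaws are already square to it at yaw 104.

```bash
python3 - <<'E'
from h import *
import pickle
o=pickle.load(open("o4.pkl","rb"));o0=pickle.load(open("o0.pkl","rb"));w=o["wrist"]
px=lambda x,y:(220+x/4,150+y/4)
a=onplane(*w[1:],*px(520,112),.126);b=onplane(*w[1:],*px(521,338),.126);print(a.round(4),b.round(4),np.linalg.norm(a-b),((a+b)/2).round(4),np.degrees(np.arctan2(*(b-a)[1::-1])))
q=px(516,203);print("skirt",onplane(*w[1:],*q,.096))
f=px(520,225);
print(tri([(*w[1:],*f),(*o0["side"][1:],242.5,175.9),(*o0["top"][1:],235.5,240.8)]).round(4),tri([(*w[1:],*f),(*o0["side"][1:],242.5,175.9)]).round(4))
E
python3 plan.py 0.392 0.271 0.15 104 1
```

```text
[0.3649 0.2615 0.126 ] [0.4194 0.277  0.126 ] 0.056656651166316276 [0.3921 0.2692 0.126 ] 15.869912741030289
skirt [0.39320182 0.27066539 0.096     ]
[0.3939 0.2719 0.1023] [0.3954 0.2728 0.101 ]
pos [0.3893 0.2428 0.253 ] yaw 104.3 w 0.6514156034614831 F [-0.1 -0.3  0.1] tilt [-0.01  -0.011 -1.   ] t 7.15 j [-0.88  0.14  0.23  1.92 -0.03  1.1   1.19]
[-10.9  27.5 102.7] 0.29
```

```bash
python3 -m inch '[[[0.35,-5,13,20,-0.5],[0.35,-5,13,30,0],[0.35,0,2,30,0],[0.35,0,0,0,0],[0.35,0,0,0,0]]]'
python3 plan.py 0.393 0.270 0.101 105 1
```

```text
clock: 7.65
position: [0.3949, 0.2684, 0.1732]
ee_rot: [0.389, -3.11, 0.013]
force: [0.0, -0.2, 1.0]
width: 0.648
pos [0.3949 0.2684 0.1732] yaw 104.3 w 0.6475932164098148 F [ 0.  -0.2  1. ] tilt [-0.006 -0.009 -1.   ] t 7.65 j [-0.88  0.26  0.21  2.   -0.06  0.9   1.18]
[ 0.9  2.5 72.2] -0.73
```

```bash
python3 -m inch '[[[0.35,1,2,25,-0.7],[0.35,0,0,25,0],[0.35,0,0,16,0],[0.35,0,0,5,0],[0.35,0,0,0,0],[0.35,0,0,0,0]]]'
python3 plan.py 0.393 0.270 0.101 105 1
```

```text
clock: 8.25
position: [0.3994, 0.2702, 0.1097]
ee_rot: [-0.4, 3.111, -0.001]
force: [0.0, 0.6, -0.6]
width: 0.651
pos [0.3994 0.2702 0.1097] yaw 104.7 w 0.6507142276103398 F [ 0.   0.6 -0.6] tilt [ 0.005 -0.    -1.   ] t 8.25 j [-0.86  0.35  0.19  2.07 -0.09  0.73  1.22]
[6.3 1.5 8.7] -0.34
```

```bash
python3 -m inch '[[[0.35,6,1.5,8,0],[0.35,0,0,0,0],[0.35,0,0,0,0]]]'
python3 plan.py 0.393 0.270 0.101 105 1
```

```text
clock: 8.55
position: [0.394, 0.271, 0.1034]
ee_rot: [-0.4, 3.108, 0.003]
force: [0.7, -0.3, 0.1]
width: 0.65
pos [0.394  0.271  0.1034] yaw 104.6 w 0.649925722554024 F [ 0.7 -0.3  0.1] tilt [ 0.007  0.003 -1.   ] t 8.55 j [-0.87  0.35  0.19  2.09 -0.1   0.71  1.21]
[ 1.2 -0.7  2.4] -0.35
```

```bash
python3 -m inch '[[[1,1,-0.5,1.5,0],[1,0,0,0,0],[1,0,0,0,0],[1,0,0,0,0],[1,0,0,0,0],[1,0,0,0,0],[1,0,0,0,0]]]' 40
python3 plan.py 0.393 0.270 0.101 105 1
python3 - <<'E'
from h import *
o=cam("side");cv2.imwrite("pics/s5.png",cv2.resize(o[0][100:270,190:390],None,fx=3.5,fy=3.5,interpolation=cv2.INTER_CUBIC))
E
```

```text
clock: 9.25
position: [0.3931, 0.2711, 0.1022]
ee_rot: [-0.4, 3.108, 0.004]
force: [-1.3, 3.1, -0.6]
width: 0.152
pos [0.3931 0.2711 0.1022] yaw 104.7 w 0.15167840209746827 F [-1.3  3.1 -0.6] tilt [ 0.008  0.004 -1.   ] t 9.25 j [-0.87  0.35  0.19  2.09 -0.1   0.7   1.21]
[ 0.4 -1.   1.2] -0.34
```

View pics/s5.png

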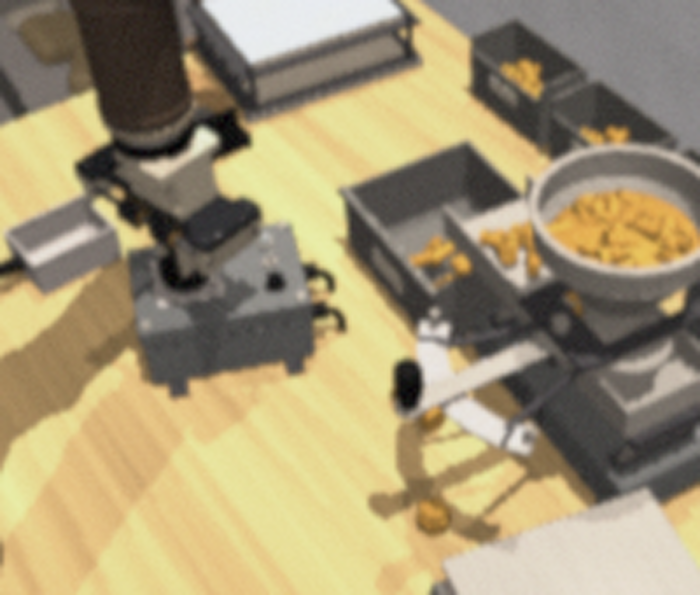

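The opening is 14.0 mm, so the bar is held, and the side view shows the lever square over its middle mark at about (405,385). Now I turn clockwise.

```bash
python3 -m inch '[[[1,0,0,0,8],[1,0,0,0,8],[1,0,0,0,8],[1,0,0,0,8]]]'
python3 plan.py 0.393 0.270 0.102 35 1
```

```text
clock: 9.7
position: [0.3931, 0.2715, 0.1022]
ee_rot: [0.497, 3.095, 0.009]
force: [0.6, 1.6, -2.9]
width: 0.149
pos [0.3931 0.2715 0.1022] yaw 71.8 w 0.1490572178328717 F [ 0.6  1.6 -2.9] tilt [ 0.008  0.004 -1.   ] t 9.7 j [-0.98  0.36  0.34  2.1  -0.18  0.7   0.72]
[-0.4 -1.4  0.2] 36.77
```

```bash
python3 -m inch '[[[1,0,-0.5,0,8],[1,0,-0.5,0,8],[1,0,0,0,8],[1,0,0,0,8],[1,0,0,0,4],[1,0,0,0,0],[1,0,0,0,0]]]'
python3 plan.py 0.393 0.270 0.102 35 1
python3 -c "
from h import *
s=arm.observe();print(s['ft_torque'])"
```

```text
clock: 10.4
position: [0.3933, 0.2719, 0.1022]
ee_rot: [1.46, 2.773, 0.013]
force: [0.1, 0.5, 0.2]
width: 0.151
pos [0.3933 0.2719 0.1022] yaw 34.5 w 0.15052883554690727 F [0.1 0.5 0.2] tilt [ 0.01   0.004 -1.   ] t 10.4 j [-1.12  0.38  0.51  2.11 -0.27  0.71  0.18]
[-1.4 -1.4  0.2] -0.54
[-0.24450719  0.11955384  0.16705105]
```

```bash
python3 -m inch '[[[1,0,0,0,0],[1,0,0,0,0],[1,0,0,0,0],[1,0,0,0,0],[1,0,0,0,0],[1,0,0,0,0],[1,0,0,0,0],[1,0,0,0,0]]]'
python3 plan.py 0.393 0.270 0.102 35 1
python3 - <<'E'
from h import *
import pickle
o={n:cam(n) for n in("wrist","side","top")};pickle.dump(o,open("o6.pkl","wb"))
cv2.imwrite("pics/w6.png",cv2.resize(o["wrist"][0][150:290,220:420],None,fx=4,fy=4,interpolation=cv2.INTER_CUBIC))
a=cv2.resize(o["side"][0][100:270,190:390],None,fx=3,fy=3);b=o["top"][0]
cv2.imwrite("pics/s6.png",a);cv2.imwrite("pics/t6.png",cv2.resize(b[100:270,190:450],None,fx=3,fy=3))
E
python3 plan.py 0.393 0.270 0.102 35 1
```

```text
clock: 11.2
position: [0.3933, 0.2719, 0.1022]
ee_rot: [1.453, 2.778, 0.013]
force: [0.5, 0.7, 0.0]
width: 0.151
pos [0.3933 0.2719 0.1022] yaw 34.8 w 0.15075062460853267 F [0.5 0.7 0. ] tilt [ 0.01   0.004 -1.   ] t 11.2 j [-1.11  0.38  0.51  2.11 -0.27  0.71  0.18]
[-1.4 -1.3  0.2] -0.23
pos [0.3933 0.2719 0.1022] yaw 34.8 w 0.1463420037781289 F [ 0.6  0.9 -0.2] tilt [ 0.01   0.004 -1.   ] t 11.35 j [-1.11  0.38  0.51  2.11 -0.27  0.71  0.18]
[-1.3 -1.4  0.2] -0.24
```

View pics/w6.png

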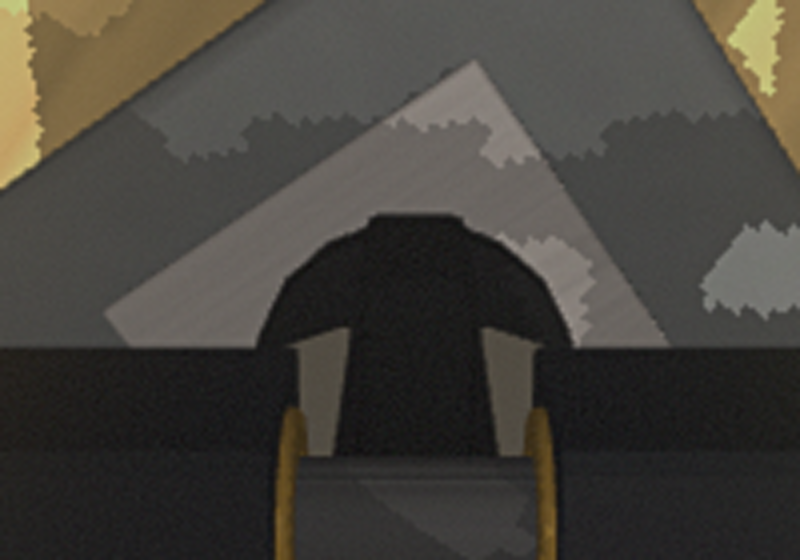

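View pics/s6.png

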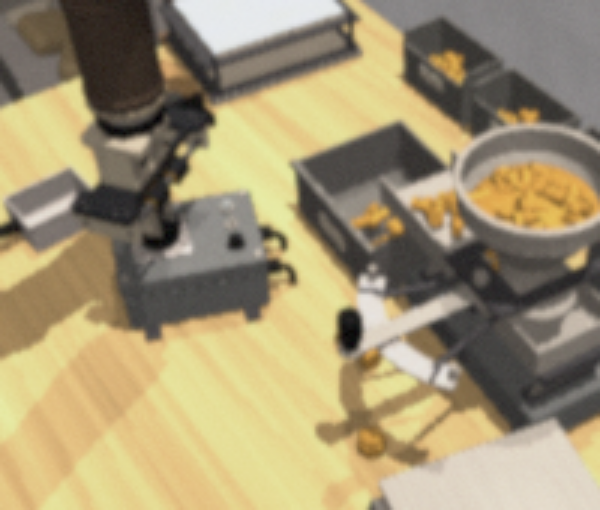

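View pics/t6.png

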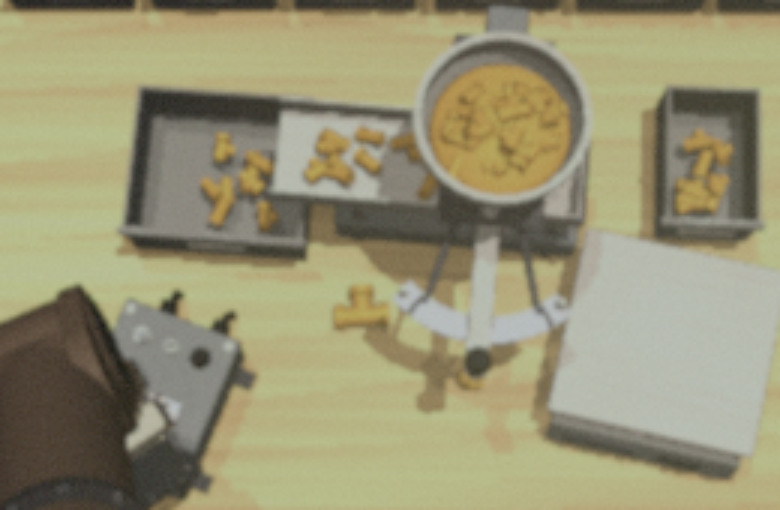

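Yaw is steady at 34.8°, 69.9° (1.22 rad) past the start. The plate edges in the wrist image have turned by the same amount (69.5°, allowing for the plate's 90° symmetry). The bar is still between the pads, the lever stands mid-way between the outer marks, and the tee, plug and bins haven't moved. Handing in.

```bash
python3 - <<'E'
from cell import workorder
print(workorder.sign_off())
E
python3 plan.py 0.393 0.270 0.102 35 1 | head -1
```

```text
the job is handed in; nothing more can be done
None
the job is handed in; nothing more can be done
```

I set the gate lever to half open, then turned the run dial to its third click. The job was handed in at about 11.4 s with the fingers still holding the dial there. The sign-off gives no verdict, so everything below is my own measurement.

- **Gate:** I gripped the lever, swung it while the dial was still off, and released it. Afterwards it measured about 0.6 rad (0.57–0.62, depending on how the feeder's yaw is taken). It covers the middle mark and is no longer touched.
- **Dial:** The bar is held at a measured opening of about 14 mm, at the 40 N grip setting. It turned 69.9° clockwise by the wrist angle (1.22 rad) and about 69.5° by the plate edges in the wrist picture. After a 0.3° settling the angle stayed steady.
- **Bystanders:** By eye, the tee, plug and bins had not moved in the last pictures.
- **Disagreements:** The camera heights came out 2–9 mm below the text (grip 200–202 mm against 204, dial 102 mm against 111). I took the dial's fingertip height from the text, because the measured point is the centre of the whole dark knob and skirt. The final dial angle is inferred from the wrist turn and the plate edges, because the marks were hidden under the gripper.

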